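# Lock the blowpipe rest on the bench rail against its sprung stop

## Task

Take the blue blowpipe rest out of its wooden stand and lower its T-head into the slot of the bench rail, in the half of the rail away from the red stop, until its barrel stands flat on the rail. Slide it along the slot, keeping it upright, until it gently presses in the stop's sprung orange pad by roughly half of its travel, without driving the pad to its end, and there turn the rest a quarter turn so that it snaps fast between the jaws inside the rail, its fork square across the rail and still pressing on the pad. Let go, and leave the glass tumbler and bowl where they stand.

Things in the scene. Friction and masses are not known exactly. Their poses are not given: they have to be found in the camera images.
- rest_grip (a point): Loose blowpipe rest (0.26-0.4 kg): centre of its blue fork plate, to grip. Plate 60 mm long along the rest's x, 16 thick along y, 24 high; a prong at each end rises to 36 mm above this point. z up. Below, on the axis: post 16 mm dia. to -24 mm, aluminium barrel 38 mm dia. from -24 to -54, then neck and T-head. This point is 84 mm above the bench in the stand, 80 mm fully down in the rail.
- rest_head (a point): Centre of the rest's steel T-head, 70 mm below the grip point on the same axis, same axes. Head 30 mm long along x (parallel to the fork plate), 14 mm wide along y, 8 mm high (its underside is 4 mm below this point); above it a neck of 13 mm diameter, 12 mm long, up to the barrel's flat underside.
- stand: Fixed wooden block 75 x 75 x 30 mm that holds the rest at the start, in a 34 x 18 mm socket in its top, 22 mm deep, long side along the block's x; the rest's barrel stands on its top. Origin: centre of its underside on the bench, z up.
- rail: Fixed T-slot rail on the bench, 300 mm long along its x, 60 mm wide along y, top face 26 mm above the bench; low tabs 38 mm farther at each end. Origin: centre of its underside, z up. The half at negative x is clear; the red stop is clamped on the half at positive x.
- slot_mid (a point): Middle of the slot's mouth, in the rail's top face; axes as the rail's. Slot along x, 18 mm wide between lips 8 mm thick, over a cavity 14 mm high. In it two sprung brass jaws, 24 mm apart, run the whole length; each yields 6 mm at 3.5 N per mm. The head slides freely lengthwise; turned either way it spreads the jaws, hardest near 65 degrees, then snaps to 90, held fast.
- stop: Red stop block fixed across the rail's top: 36 mm along x, 60 mm wide, 26 mm high (top 52 mm above the bench). Origin: centre of its underside, on the rail's middle line; axes as the rail's.
- stop_face (a point): Centre of the red block's face towards negative x, 18 mm from its origin. From it a sleeve and an orange pad, 26 mm wide and 2 to 28 mm above the rail top, stand out towards negative x; the rest's barrel meets the pad, whose front is 25 to 61 mm from this face. That setting is not reported: feel for it. The pad's spring: 2 N per mm, 6 mm travel, then a hard end; leave it pressed by about 6 N.
- tumbler: Loose amber glass tumbler, 72 mm across the rim, 85 mm high, standing on the bench. Origin: centre of its underside. Leave it alone.
- bowl: Loose green glass bowl, 100 mm across the rim, 60 mm high, standing on the bench. Origin: centre of its underside. Leave it alone.
Things that resemble listed ones, but are neither listed nor needed, are in the scene too. What is shaped like the part that bears rest_grip but purple is not meant.

How it is judged (in metres and radians):
On the way, in this order (a step that is already met when the one before it is completed fails the run):
1. the T-head is in the slot in the half away from the stop, barrel flat on the rail, not yet turned (z of rest_grip in the frame of rail between 0.077 and 0.0825 m and y of rest_grip in the frame of rail between -0.006 and 0.006 m and x of rest_grip in the frame of rail between -0.15 and -0.01 m and angle between the x axis of rest_grip and the x axis of rail, either way round below 0.35 rad), for 0.2 s.
2. slid along, still unturned, and pressing the stop's pad with 2 to 10.5 N (z of rest_grip in the frame of rail below 0.085 m and angle between the x axis of rest_grip and the x axis of rail, either way round below 0.4 rad and contact force between rest and stop between 2 and 10.5 N), for 0.2 s.
3. turned a quarter turn there, still pressing the pad (angle between the x axis of rest_grip and the x axis of rail, either way round above 1.4 rad and z of rest_grip in the frame of rail below 0.085 m and contact force between rest and stop between 2 and 10.5 N), for 0.2 s.
At the end, for the whole second after the job is handed in: The rest stands upright (within 0.1 rad) in the rail, barrel down on it (grip point 77 to 82.5 mm above the rail's underside, within 6 mm of its middle line), its fork within about 10 degrees of square across the rail, at rest, and presses the stop's pad with 2 to 10.5 N (angle between the x axis of rest_grip and the x axis of rail, either way round above 1.4 rad and z of rest_grip in the frame of rail between 0.077 and 0.0825 m and y of rest_grip in the frame of rail between -0.006 and 0.006 m and angle between rest_grip's own z axis and vertical below 0.1 rad and contact force between rest and stop between 2 and 10.5 N and linear speed of rest below 0.02 m/s); the robot touches nothing.
It fails at once if the rest is driven against the stop with more than 16 N (contact force between rest and stop above 16 N).
It fails at once if the rest is tipped (over 0.15 rad) against the stop (angle between rest_grip's own z axis and vertical above 0.15 rad and contact force between rest and stop above 1 N).
It fails at once if the robot touches the stop hard (over 5 N) (contact force between any of the arm, the fingers and stop above 5 N).
It fails at once if the glass tumbler or bowl is moved more than 20 mm (distance of any of tumbler, bowl from where it was at the start of the episode above 0.02 m).
It also fails if it takes over 67 s, if anything falls off the work surface, if the arm or the gripper's body presses on something with over 40 N, if the wrist force passes 120 N, or if a joint passes its speed limit or range.

## Robot

A 7-joint arm with a two-finger parallel gripper is mounted at the origin on the work surface. World frame = base frame: x ahead of the robot, y to its left, z up, the work surface at z = 0. Lengths are in mm, angles in rad, forces in N, time in s.
With the tool pointing down it reaches from about 400 to 850 mm from the base axis. Payload 4.5 kg.
Tool frame: the origin (TCP) lies on the centre line of the jaws, within the pads' length; the fingertips stand 17 mm ahead of it and the grasp point (between the pads) lies 2 mm behind it; z points along the fingers, x is the direction in which the jaws open and shut, and the axes are right-handed (so a half turn about z gives the same grasp; the last joint's range is limited). The gripper opens to 85 mm and grips with 20 to 120 N. Pads are 22 mm wide; open, the fingers measure 114 mm over their backs; the gripper's body (76 mm by 85 mm) begins 54 mm behind the grasp point. The pads swing forward as they close: fully open they stand 13 mm farther back than shut.
Start: joints at [-1.073, 0.689, -0.195, 1.565, 0.157, 0.902, -0.215], TCP at [279.579, 559.007, 248.317] pointing down, gripper open.
Joint ranges: [-3.01, 3.01], [-0.46, 2.08], [-1.47, 1.51], [0.13, 2.56], [-1, 4.14], [0.04, 2.09], [-2.66, 2.66]. Speed limits (rad/s): [2.57, 2.57, 3.14, 3.14, 3.14, 3.14, 3.14].

## Interface

Orientations are given as a rotation vector (axis times angle).
In Python, from workcell import manip gives the robot as it stands. The module is installed in compiled form; this text tells all that it offers.
- The arm moves only by the shell command python3 -m handwheel 'ROWS'. ROWS is JSON, a list of rows, each a list of 3 entries, a list of its own where there are three numbers: the opening, from -1 (shut) to 1 (fully open), then the shift along the tool's x, y, z scaled (see below), then the turn, a rotation vector about the tool's x, y, z scaled (see below). A call has 1 to 8 rows; each row is the pose to reach, as a shift and turn from the pose commanded when the call began, along the tool's axes at that moment; what a row does not reach only later rows make up. The controller multiplies each number of a shift by 150 mm and each number of a turn by 60 degrees. A row lasts 1/10 s, in which the tool goes at most 50 mm and 8.59 degrees, less where a joint would pass 70% of its speed; a pose out of reach is approached as far as the arm can. A call with a number of a shift or a turn outside -1 to 1 is refused whole. A call with a gripper value outside its range is refused whole. The fingers move at their own pace and stop on an object; the grip force is fixed at half the most. Time passes only in rows, so rows that repeat a pose let the fingers close. It gives the time, the measured TCP pose, the force and the opening at its end, in the units of the state.
- manip.state(): the state, without advancing time (a new reading comes with each control period).
- manip.read_camera(name): name is "scene" or "top"; returns a dict with "frame" (400x640x3 uint8, blue, green, red), "intrinsics" (3x3 intrinsics, pixels), "k1" (the pictures are not rectified: a ray, as slopes to the right and down, at radius r is drawn at 1 + k1 r^2 times it, then the intrinsics apply), "R" (3x3) and "t" (3): a world point X has camera coordinates R X + t. Camera axes: x right, y down, z forward; pixel columns grow to the right and rows downward; lengths in mm; the calibration is good to about 2 mm. A picture is of the moment at which its call begins. There is no depth.
- manip.sign_off(): hands the job in, once; it reports no verdict.
Trained networks look in the newest picture that a camera, given by its name, has taken for a name from the list of things; names that differ only in an ending like _2 or _b are one class to them, and where a whole thing is asked for, a point or a joint stands for the part that bears it (a point fixed in the world has none). Each returns a list of dicts, best first, with "confidence" (0 to 1); they miss things now and then, are a little off and sometimes report something else, mostly with a low value. They report only what shows in the picture. A call takes as long as a camera call. They do not tell look-alikes from the thing itself.
- manip.search_frame(camera, query): "bbox" ([centre column, centre row, width, height] in pixels, round what is visible of it).
- manip.regions_of(camera, query): "pixels" (400x640 bool, what is visible of it) and "bbox" ([centre column, centre row, width, height] in pixels, round what is visible of it).
- manip.spot_point(camera, query): "location" ([column, row] in pixels: a listed point, or the origin of a listed thing).
The state is a dict: "time_s": time; "joints": joint angles; "joint_velocities": joint speeds; "tau": joint torques, N m; "tool_pos": TCP position; "ee_rot": TCP orientation; "contact_force": force on the tool from outside, world axes, zero at the start; "torque": the same for the moment, N m; "finger_gap": opening from 0.0 (shut) to 1.0 (fully open).
Only numpy, scipy, OpenCV 4.12 (cv2) and the standard library are available. Lean on these libraries where they do the work, as an engineer would, in place of code of your own. Each camera call takes 0.05 s, during which the arm holds its last target. There are 200 camera calls.

## Working session

There is one attempt and no reset: what is moved stays moved. The work goes in short steps, Python scripts to look and compute and a shell command to move; the robot and the scene stay as the last step left them, time stands still between calls to the robot, and variables do not carry over. Pictures are saved under pics/ and viewed, about 8 in all and at most 12, crops included, and the job is handed in when it is done.

```bash
mkdir -p pics; python3 - <<'E'
from workcell import manip
import cv2,json
s=manip.state();print({k:(v if not hasattr(v,'tolist') else v.tolist()) for k,v in s.items()})
for c in("scene","top"):
    f=manip.read_camera(c);cv2.imwrite(f'pics/{c}0.png',f['frame']);print(c,f['intrinsics'],f['k1'],f['R'],f['t'])
    for q in("rest_grip","rest_head","stand","rail","slot_mid","stop","stop_face","tumbler","bowl"):
        print(q,[(([round(float(x),1) for x in d['location']]),round(float(d['confidence']),2)) for d in manip.spot_point(c,q)])
E
```

```text
{'time_s': 0.0, 'joints': [-1.0732342267438562, 0.6900083120944098, -0.19451460031823076, 1.5663919494975687, 0.15730810084802163, 0.9025273089345555, -0.21508397507551466], 'joint_velocities': [0.0003592171766822082, 0.0008770264845535935, -0.0005551646650057793, 0.0004656948650997148, 0.0013015279068854858, 8.938770269367063e-05, -9.058601952864056e-05], 'tau': [0.00024251538889075164, -53.96266579627991, -1.2669765204191208, -15.854398012161255, 0.008935221412684768, 0.00949955137912184, -1.9314727950359156e-06], 'tool_pos': [279.32820220343586, 558.3767077265579, 247.45611106806632], 'ee_rot': [2.671425212654164, 1.6510266706367895, -0.002461132939603405], 'contact_force': [1.5123377112740441, -0.917593119221815, 0.5397734187589192], 'torque': [-0.013130826276619075, -0.06877572146494414, -0.003984704230573081], 'finger_gap': 0.999285773126554}
scene [[364.61370006   0.         315.95870079]
 [  0.         364.61370006 202.76003156]
 [  0.           0.           1.        ]] -0.04692668788724008 [[-0.85616561  0.51640287  0.01756489]
 [ 0.29216691  0.51187376 -0.80785132]
 [-0.42
[... 476 characters left out ...]
48599787   0.         323.1691403 ]
 [  0.         402.48599787 197.57130068]
 [  0.           0.           1.        ]] -0.06332004517068784 [[ 2.62499335e-02 -9.99654959e-01  9.50394198e-04]
 [-9.90956695e-01 -2.61466504e-02 -1.31609961e-01]
 [ 1.31589400e-01  2.51295323e-03 -9.91301122e-01]] [ -8.93697474 549.78245973 972.92724926]
rest_grip [([259.2, 234.2], 0.78), ([263.0, 280.8], 0.56)]
rest_head [([263.3, 234.7], 0.76), ([268.6, 278.5], 0.59)]
stand [([261.0, 236.7], 0.82)]
rail [([323.6, 176.8], 0.8), ([277.2, 164.3], 0.28)]
slot_mid [([320.1, 172.4], 0.71)]
stop [([276.4, 164.1], 0.85)]
stop_face [([277.1, 161.8], 0.68)]
tumbler [([428.8, 141.5], 0.69)]
bowl [([217.8, 149.1], 0.91)]
```

```bash
python3 - <<'E'
import cv2
a=cv2.imread('pics/scene0.png');b=cv2.imread('pics/top0.png')
cv2.imwrite('pics/s1.png',cv2.resize(a[130:400,150:500],None,fx=2.2,fy=2.2,interpolation=2))
cv2.imwrite('pics/t1.png',cv2.resize(b[80:320,170:490],None,fx=2.5,fy=2.5,interpolation=2))
E
```

```text
(no output)
```

View pics/s1.png

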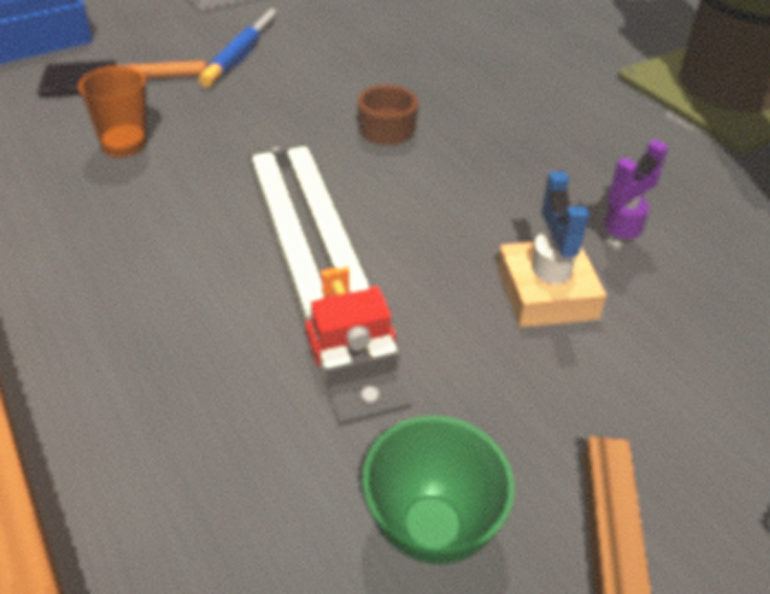

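View pics/t1.png

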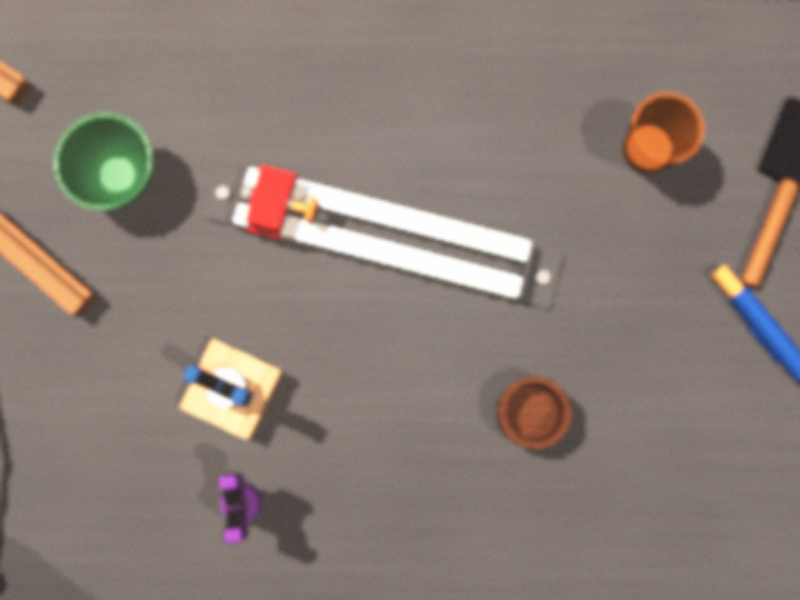

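Scene: the blue rest is in its stand (top full-image ≈(257,234)), yawed roughly along the stand. The white rail runs from ≈(266,160) to (381,188), and the red stop with its orange pad is on its left end. The purple look-alike is at (263,283), and the bowl is beyond the stop end.

```bash
cat > h.py <<'E'
import numpy as np,cv2
from workcell import manip
def ray(f,px):
    K=np.array(f['intrinsics']);px=np.atleast_2d(np.asarray(px,float))
    d=(px-K[:2,2])/np.array([K[0,0],K[1,1]]);u=d.copy()
    for _ in range(20): u=d/(1+f['k1']*(u**2).sum(1,keepdims=True))
    R=np.array(f['R']);t=np.array(f['t']).ravel()
    return -R.T@t, np.c_[u,np.ones(len(u))]@R
def onz(f,px,z):
    c,d=ray(f,px); return c[:2]+d[:,:2]*((z-c[2])/d[:,2])[:,None]
def tri(fa,pa,fb,pb):
    A=np.zeros((3,3));b=np.zeros(3)
    for f,p in((fa,pa),(fb,pb)):
        c,d=ray(f,p);d=d[0]/np.linalg.norm(d[0]);P=np.eye(3)-np.outer(d,d);A+=P;b+=P@c
    return np.linalg.solve(A,b)
def proj(f,X):
    X=np.atleast_2d(X)@np.array(f['R']).T+np.array(f['t']).ravel();u=X[:,:2]/X[:,2:]
    u=u*(1+f['k1']*(u**2).sum(1,keepdims=True));K=np.array(f['intrinsics'])
    return u*[K[0,0],K[1,1]]+K[:2,2]
E
python3 - <<'E'
from h import *
np.set_printoptions(precision=1,suppress=True)
S=manip.read_camera('scene');T=manip.read_camera('top')
for q in("rest_grip","rest_head","stand","rail","slot_mid","stop","stop_face","tumbler","bowl"):
    a=manip.spot_point('scene',q);b=manip.spot_point('top',q)
    if a and b: print(q,tri(S,a[0]['location'],T,b[0]['location']))
def m(f,cond,box):
    I=f['frame'].astype(int);B,G,R=I[...,0],I[...,1],I[...,2];k=cond(B,G,R);o=np.zeros_like(k);x0,y0,x1,y1=box;o[y0:y1,x0:x1]=k[y0:y1,x0:x1]
    y,x=np.nonzero(o);return np.c_[x,y].astype(float)
def rect(p): 
    c,s,a=cv2.minAreaRect(p.astype(np.float32));return c,s,a,cv2.boxPoints((c,s,a))
for n,f,bx in(('T',T,(255,140,400,205)),('S',S,(250,180,340,320))):
    w=m(f,lambda B,G,R:(np.minimum(np.minimum(B,G),R)>165),bx);print(n,'white',len(w),rect(onz(f,w,26)))
    r=m(f,lambda B,G,R:(R>190)&(G<80)&(B<80),bx);print(n,'red',len(r),onz(f,r,52).mean(0),rect(onz(f,r,52)))
    o=m(f,lambda B,G,R:(R>180)&(G>100)&(B<90),bx);print(n,'orange',len(o),rect(onz(f,o,50)))
for n,f,bx in(('T',T,(235,215,290,260)),('S',S,(380,200,425,250))):
    b=m(f,lambda B,G,R:(B>120)&(R<90)&(B-R>60),bx)
    print(n,'blue',len(b),rect(onz(f,b,120)))
    b=m(f,lambda B,G,R:(R>190)&(G>130)&(R-B>50),(235,205,290,260) if n=='T' else (370,230,435,285))
    print(n,'wood',len(b),rect(onz(f,b,30)))
E
```

```text
rest_grip [449.9 159.9  89.8]
rest_head [337.7 139.3   4.1]
stand [445.5 157.   -1.9]
rail [612.4  10.4  -2.4]
slot_mid [612.4  16.1  27.8]
stop [644.6 121.   38.4]
stop_face [643.2 101.5  42.8]
tumbler [ 718.4 -277.9   -7.7]
bowl [674.9 292.    3. ]
T white 2005 ((616.88671875, 8.808441162109375), (352.98577880859375, 64.3704833984375), 76.42050170898438, array([[ 544.2, -155.2],
       [ 606.7, -170.3],
       [ 689.6,  172.8],
       [ 627. ,  187.9]], dtype=float32))
T red 83 [635.7 117.5] ((637.3535766601562, 120.26751708984375), (29.010936737060547, 64.1797103881836), 75.42495727539062, array([[602.6, 114.3],
       [664.8,  98.2],
       [672.1, 126.2],
       [609.9, 142.4]], dtype=float32))
T orange 14 ((627.9390258789062, 83.83724212646484), (11.321495056152344, 15.823278427124023), 20.325786590576172, array([[619.9,  89.3],
       [625.4,  74.5],
       [636. ,  78.4],
       [630.5,  93.2]], dtype=float32))
S white 1721 ((620.7776489257812, 25.476394653320312), (344.7059326171875, 63.408416748046875), 76.43189239501953, array([[ 549.5, -134.6],
       [ 611.2, -149.5],
  
[... 699 characters left out ...]
  [458.1, 180.9]], dtype=float32))
T wood 685 ((452.1654052734375, 157.21823120117188), (78.30445098876953, 79.34041595458984), 67.02033996582031, array([[400.4, 136.7],
       [473.4, 105.7],
       [504. , 177.8],
       [430.9, 208.8]], dtype=float32))
S blue 141 ((465.34130859375, 175.7552947998047), (104.80374145507812, 23.429126739501953), 56.141319274902344, array([[426.4, 138.8],
       [445.9, 125.7],
       [504.3, 212.7],
       [484.8, 225.8]], dtype=float32))
S wood 1031 ((457.3326110839844, 167.22885131835938), (102.40965270996094, 81.84378051757812), 62.656002044677734, array([[397.5, 140.5],
       [470.2, 102.9],
       [517.2, 193.9],
       [444.5, 231.5]], dtype=float32))
```

```bash
python3 - <<'E'
from h import *
np.set_printoptions(precision=1,suppress=True,linewidth=200)
S=manip.read_camera('scene');T=manip.read_camera('top')
def samp(f,P):
    p=proj(f,P).astype(np.float32);return cv2.remap(f['frame'],p[:,0].reshape(1,-1),p[:,1].reshape(1,-1),cv2.INTER_LINEAR)[0].astype(float)
for n,f in(('T',T),('S',S)):
    print(n,'cam',ray(f,[0,0])[0])
    a=np.radians(76.4);u=np.array([np.cos(a),np.sin(a)]);v=np.array([-u[1],u[0]]);c=np.array([617,9.])
    ys=np.arange(-42,43,2.)
    for lo,hi in((-120,-60),(-60,0),(0,50)):
        pr=np.mean([samp(f,np.c_[c+s*u+ys[:,None]*v,np.full(len(ys),26.)]).mean(1) for s in np.arange(lo,hi,4)],0)
        print(lo,hi,' '.join(f'{y:.0f}:{p:.0f}' for y,p in zip(ys,pr)))
    for l in(-20,20):
        xs=np.arange(-180,200,4.);pr=samp(f,np.c_[c+xs[:,None]*u+l*v,np.full(len(xs),26.)]).mean(1)
        print('long',l,' '.join(f'{y:.0f}:{p:.0f}' for y,p in zip(xs,pr) if abs(y)>60))
I=T['frame'];cv2.imwrite('pics/z.png',np.hstack([cv2.resize(I[140:190,255:315],(400,333),interpolation=3),cv2.resize(I[210:260,230:290],(400,333),interpolation=3)]))
I=S['frame'];J=np.hstack([cv2.resize(I[240:300,280:340],(400,400),interpolation=3),cv2.resize(I[200:280,370:450],(400,400),interpolation=3)]);cv2.imwrite('pics/z.png',J[:,:]) if 0 else cv2.imwrite('pics/z2.png',J)
E
python3 -c "
import cv2,numpy as np
cv2.imwrite('pics/z3.png',cv2.resize(np.vstack([cv2.imread('pics/z.png'),cv2.imread('pics/z2.png')]),(640,586)))"
```

```text
T cam [ 417.     3.  1036.8]
-120 -60 -42:132 -40:132 -38:132 -36:134 -34:146 -32:179 -30:221 -28:246 -26:253 -24:254 -22:254 -20:254 -18:254 -16:254 -14:254 -12:252 -10:241 -8:204 -6:146 -4:111 -2:109 0:119 2:128 4:137 6:160 8:202 10:238 12:251 14:254 16:254 18:254 20:254 22:254 24:254 26:253 28:249 30:228 32:177 34:124 36:105 38:111 40:123 42:129
-60 0 -42:133 -40:133 -38:134 -36:136 -34:146 -32:179 -30:222 -28:246 -26:253 -24:254 -22:254 -20:254 -18:254 -16:254 -14:254 -12:252 -10:243 -8:207 -6:150 -4:113 -2:111 0:121 2:130 4:138 6:160 8:202 10:238 12:251 14:254 16:254 18:254 20:254 22:254 24:254 26:253 28:250 30:230 32:181 34:127 36:106 38:112 40:123 42:130
0 50 -42:135 -40:135 -38:135 -36:137 -34:148 -32:179 -30:222 -28:246 -26:253 -24:254 -22:254 -20:254 -18:254 -16:254 -14:254 -12:253 -10:243 -8:209 -6:150 -4:112 -2:105 0:113 2:121 4:129 6:152 8:197 10:236 12:251 14:254 16:254 18:254 20:254 22:254 24:254 26:254 28:250 30:231 32:183 34:128 36:106 38:112 40:124 42:131
long -20 -180:129 -176:130 -172:130 -168:129 -164:117 -160:95 -156:100 -152:165 -148:243 -144:254 -140:254 -136:
[... 2290 characters left out ...]
 112:115 116:100 120:102 124:97 128:113 132:197 136:239 140:239 144:246 148:233 152:125 156:89 160:87 164:88 168:97 172:107 176:113 180:124 184:125 188:122 192:123 196:122
long 20 -180:125 -176:124 -172:125 -168:126 -164:126 -160:138 -156:175 -152:225 -148:249 -144:252 -140:251 -136:251 -132:251 -128:251 -124:251 -120:251 -116:251 -112:251 -108:251 -104:251 -100:251 -96:251 -92:251 -88:251 -84:251 -80:251 -76:251 -72:251 -68:251 -64:251 64:252 68:251 72:239 76:170 80:135 84:131 88:130 92:131 96:132 100:132 104:130 108:130 112:116 116:101 120:103 124:102 128:115 132:197 136:239 140:239 144:247 148:228 152:126 156:88 160:87 164:86 168:100 172:111 176:113 180:122 184:125 188:122 192:122 196:125
```

View pics/z3.png

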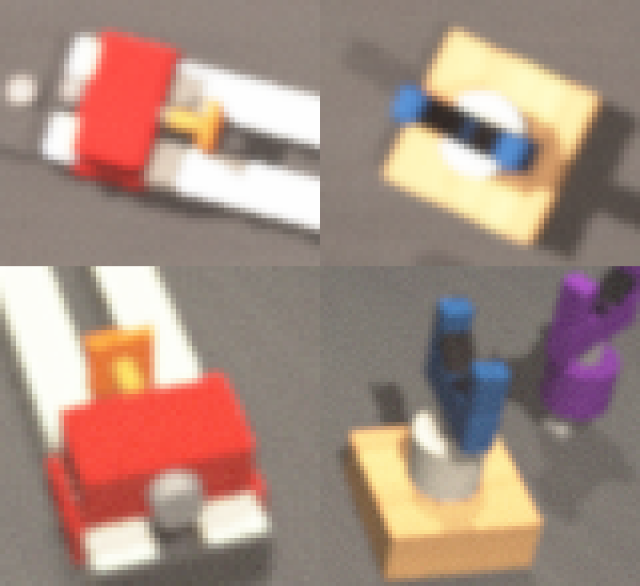

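The view shows the pad standing about 25–30 mm off the red face, and the two prong tops of the blue rest at top pixels ≈(245.9,229.7) and (266.9,238.5).

```bash
cat >> h.py <<'E'
from scipy.spatial.transform import Rotation as Ro
A=np.radians(76.4);U=np.array([np.cos(A),np.sin(A)]);V=np.array([-U[1],U[0]]);C=np.array([617,9.])
def rail(p): p=np.asarray(p)[:2]-C;return p@U,p@V
def unrail(s,l): return C+s*U+l*V
def st():
    s=manip.state();R=Ro.from_rotvec(s['ee_rot']);X=R.as_matrix()
    f=np.array(s['contact_force'])
    print('t',round(s['time_s'],2),'tcp',np.round(s['tool_pos'],1),'yaw',round(np.degrees(np.arctan2(X[1,0],X[0,0])),1),'tilt',np.round(X[:2,2],3),'F',np.round(f,1),'Frail',np.round([f[:2]@U,f[:2]@V],1),'gap',round(s['finger_gap'],3),'rail',np.round(rail(s['tool_pos']),1),'q7',round(s['joints'][6],2))
    return s,R
def go(pos,yaw):
    s,R=st();d=R.inv().apply(np.array(pos)-s['tool_pos'])/150
    y=np.radians(yaw);G=Ro.from_matrix(np.array([[np.cos(y),np.sin(y),0],[np.sin(y),-np.cos(y),0],[0,0,-1]]))
    print('  shift',np.round(d,3),'turn',np.round((R.inv()*G).as_rotvec()/np.radians(60),3))
E
python3 - <<'E'
from h import *
T=manip.read_camera('top');np.set_printoptions(precision=1,suppress=True)
p=onz(T,[[245.9,229.7],[266.9,238.5]],120);print(p,p.mean(0),np.degrees(np.arctan2(*(p[0]-p[1])[::-1])),np.linalg.norm(p[0]-p[1]))
print('pad',rail(onz(T,[296.6,163.4],54)[0]))
print('bowl,tumbler',rail([675,292]),rail([718,-278]))
go([450.5,156,180],-23)
E
```

```text
[[460.2 179.5]
 [441.6 130.6]] [450.9 155. ] 69.14391668943081 52.27173666176669
pad (np.float64(66.58252905065984), np.float64(1.0392335760790072))
bowl,tumbler (np.float64(288.7032057236788), np.float64(10.17147997447728)) (np.float64(-255.2034537426812), np.float64(-165.65384751887652))
t 2.15 tcp [279.6 559.  248.3] yaw 63.4 tilt [0. 0.] F [ 0.3  0.4 -0.3] Frail [ 0.4 -0.3] gap 0.996 rail [455.3 457.3] q7 -0.22
  shift [-1.9  2.2  0.5] turn [-0.  -0.   1.4]
```

```bash
python3 -m handwheel '[[1,[-0.9,1,0],[0,0,0.7]],[1,[-0.9,1,0],[0,0,0.7]],[1,[-0.9,1,0],[0,0,0.7]],[1,[-0.9,1,0],[0,0,0.7]],[1,[-0.9,1,0],[0,0,0.7]],[1,[-0.9,1,0],[0,0,0.7]]]'
python3 -c "
from h import *
go([451,155.5,180],-22)"
```

```text
time_s: 2.75
tool_pos: [354.3, 369.8, 248.7]
ee_rot: [3.088, 0.578, 0.001]
contact_force: [0.8, 0.2, -0.3]
finger_gap: 1.001
t 2.75 tcp [354.3 369.8 248.7] yaw 21.2 tilt [ 0.001 -0.   ] F [ 0.8  0.2 -0.3] Frail [ 0.4 -0.7] gap 1.001 rail [288.9 340.2] q7 -0.53
  shift [0.084 1.565 0.459] turn [ 0.    -0.001  0.72 ]
```

```bash
python3 -m handwheel '[[1,[0.05,0.9,0],[0,0,0.72]],[1,[0.05,0.9,0],[0,0,0.72]],[1,[0.05,0.9,0],[0,0,0.72]],[1,[0.05,0.9,0.2],[0,0,0.72]],[1,[0.05,0.9,0.4],[0,0,0.72]],[1,[0.05,0.9,0.4],[0,0,0.72]]]'
python3 -c "
from h import *
go([451,155.5,180],-22)"
```

```text
time_s: 3.35
tool_pos: [407.6, 249.0, 185.7]
ee_rot: [3.083, -0.585, -0.007]
contact_force: [-1.5, 0.1, 0.4]
finger_gap: 1.0
t 3.35 tcp [407.6 249.  185.7] yaw -21.5 tilt [-0.005 -0.003] F [-1.5  0.1  0.4] Frail [-0.2  1.5] gap 1.0 rail [184. 260.] q7 -0.81
  shift [0.498 0.474 0.038] turn [0.004 0.004 0.009]
```

```bash
python3 -m handwheel '[[1,[0.5,0.474,0],[0,0,0]],[1,[0.5,0.474,0],[0,0,0]],[1,[0.5,0.474,0],[0,0,0]],[1,[0.5,0.474,0],[0,0,0]],[1,[0.5,0.474,0],[0,0,0]]]'
python3 - <<'E'
from h import *
go([451,155.5,85],-22)
T=manip.read_camera('top');S=manip.read_camera('scene')
cv2.imwrite('pics/g1.png',np.hstack([cv2.resize(T['frame'][190:290,200:300],(400,400)),cv2.resize(S['frame'][160:280,340:460],(400,400))]))
E
```

```text
time_s: 3.85
tool_pos: [452.8, 156.7, 188.9]
ee_rot: [-3.085, 0.584, -0.0]
contact_force: [0.0, 1.0, 0.1]
finger_gap: 0.998
t 3.85 tcp [452.8 156.7 188.9] yaw -21.5 tilt [0.001 0.002] F [0.  1.  0.1] Frail [1.  0.2] gap 0.998 rail [104.9 194.3] q7 -0.64
  shift [-0.008  0.013  0.693] turn [-0.002  0.     0.009]
```

View pics/g1.png

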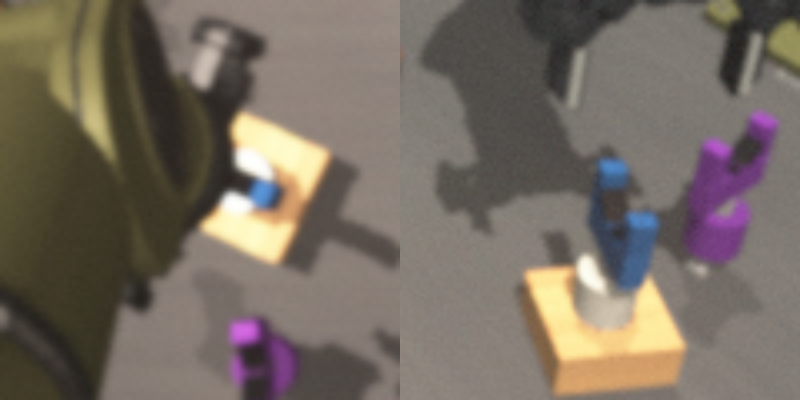

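The fingers are above the rest and straddle its thickness, and the purple one is clear of them. Descending and closing.

```bash
python3 -m handwheel '[[1,[-0.008,0.013,0.3],[0,0,0]],[1,[-0.008,0.013,0.5],[0,0,0]],[1,[-0.008,0.013,0.69],[0,0,0]],[1,[-0.008,0.013,0.69],[0,0,0]],[1,[-0.008,0.013,0.69],[0,0,0]],[1,[-0.008,0.013,0.69],[0,0,0]]]'
python3 -c "
from h import *
go([451,155.5,85],-22)"
```

```text
time_s: 4.55
tool_pos: [451.7, 153.9, 86.1]
ee_rot: [-3.084, 0.591, -0.003]
contact_force: [0.4, 0.5, -0.1]
finger_gap: 1.0
t 4.55 tcp [451.7 153.9  86.1] yaw -21.7 tilt [0.002 0.001] F [ 0.4  0.5 -0.1] Frail [ 0.6 -0.3] gap 1.0 rail [102.  194.7] q7 -0.61
  shift [-0.008 -0.008  0.007] turn [-0.002 -0.001  0.005]
```

```bash
python3 -m handwheel '[[-1,[0,-0.008,0],[0,0,0]],[-1,[0,-0.008,0],[0,0,0]],[-1,[0,-0.008,0],[0,0,0]],[-1,[0,-0.008,0],[0,0,0]],[-1,[0,-0.008,0],[0,0,0]],[-1,[0,-0.008,0],[0,0,0]],[-1,[0,-0.008,0],[0,0,0]],[-1,[0,-0.008,0],[0,0,0]]]'
python3 -m handwheel '[[-1,[0,0,0],[0,0,0]],[-1,[0,0,-0.1],[0,0,0]],[-1,[0,0,-0.3],[0,0,0]],[-1,[0,0,-0.5],[0,0,0]],[-1,[0,0,-0.5],[0,0,0]],[-1,[0,0,-0.5],[0,0,0]]]'
python3 -c "
from h import *
go([451,155.5,160],-22)
p=unrail(-60,0);print(p);go([*p,160],-13.6)"
```

```text
time_s: 5.35
tool_pos: [451.7, 154.1, 85.1]
ee_rot: [-3.085, 0.593, -0.001]
contact_force: [-0.4, -0.2, 5.0]
finger_gap: 0.179
time_s: 5.95
tool_pos: [451.4, 154.2, 159.7]
ee_rot: [-3.085, 0.593, -0.0]
contact_force: [-0.2, -0.2, -2.4]
finger_gap: 0.174
t 5.95 tcp [451.4 154.2 159.7] yaw -21.8 tilt [0. 0.] F [-0.2 -0.2 -2.4] Frail [-0.2  0.1] gap 0.174 rail [102.2 195.1] q7 -0.62
  shift [-0.006 -0.007 -0.002] turn [-0.    -0.     0.004]
[602.89147321 -49.31766003]
t 5.95 tcp [451.4 154.2 159.7] yaw -21.8 tilt [0. 0.] F [-0.2 -0.2 -2.4] Frail [-0.2  0.1] gap 0.174 rail [102.2 195.1] q7 -0.62
  shift [ 1.441  0.886 -0.002] turn [-0.    -0.    -0.136]
```

```bash
python3 -m handwheel '[[-1,[0.2,0.12,0],[0,0,0]],[-1,[0.5,0.3,0],[0,0,-0.136]],[-1,[0.8,0.5,0],[0,0,-0.136]],[-1,[0.95,0.7,0],[0,0,-0.136]],[-1,[1,0.88,0],[0,0,-0.136]],[-1,[1,0.88,0],[0,0,-0.136]],[-1,[1,0.88,0],[0,0,-0.136]]]'
python3 -c "
from h import *
p=unrail(-60,0);go([*p,130],-13.6)"
```

```text
time_s: 6.65
tool_pos: [540.5, -24.7, 158.0]
ee_rot: [3.119, -0.375, -0.006]
contact_force: [0.2, -0.0, -2.8]
finger_gap: 0.177
t 6.65 tcp [540.5 -24.7 158. ] yaw -13.7 tilt [-0.004  0.   ] F [ 0.2 -0.  -2.8] Frail [ 0.  -0.2] gap 0.177 rail [-50.8  66.5] q7 -0.24
  shift [0.444 0.061 0.185] turn [ 0.     0.004 -0.002]
```

```bash
python3 -m handwheel '[[-1,[0.2,0.03,0],[0,0,0]],[-1,[0.4,0.06,0.1],[0,0,0]],[-1,[0.444,0.061,0.2],[0,0,0]],[-1,[0.444,0.061,0.285],[0,0,0]],[-1,[0.444,0.061,0.285],[0,0,0]],[-1,[0.444,0.061,0.285],[0,0,0]]]'
python3 - <<'E'
from h import *
p=unrail(-60,0);go([*p,80],-13.6)
T=manip.read_camera('top');S=manip.read_camera('scene')
for q in('rest_grip','rest_head'):
  for n,c in(('top',T),('scene',S)): print(q,n,[(np.round(d['location'],1),round(d['confidence'],2)) for d in manip.spot_point(n,q)])
q=proj(S,[[*p,116],[*p,26]]);print(q, proj(T,[[*p,116],[*p,26]]))
x,y=q[1].astype(int);I=S['frame'][y-75:y+25,x-50:x+50];J=T['frame'][140:240,300:400]
cv2.imwrite('pics/i1.png',np.hstack([cv2.resize(I,(400,400),interpolation=2),cv2.resize(J,(400,400))]))
print(x-50,y-75)
E
```

```text
time_s: 7.25
tool_pos: [602.8, -47.2, 116.4]
ee_rot: [-3.119, 0.37, 0.005]
contact_force: [-0.1, 0.7, -2.1]
finger_gap: 0.175
t 7.25 tcp [602.8 -47.2 116.4] yaw -13.5 tilt [-0.003  0.001] F [-0.1  0.7 -2.1] Frail [0.7 0.2] gap 0.175 rail [-58.    0.6] q7 -0.21
  shift [0.005 0.013 0.242] turn [-0.     0.003  0.001]
rest_grip top [(array([264.5, 280.1]), 0.81)]
rest_grip scene [(array([437.1, 214.6]), 0.82), (array([286.8, 189.2]), 0.59)]
rest_head top [(array([268.6, 277.6]), 0.54)]
rest_head scene [(array([432.7, 238.9]), 0.58)]
[[284.50153039 187.85216874]
 [285.85580735 221.68877765]] [[347.33663854 171.11394639]
 [345.20594596 178.05318555]]
235 146
```

View pics/i1.png

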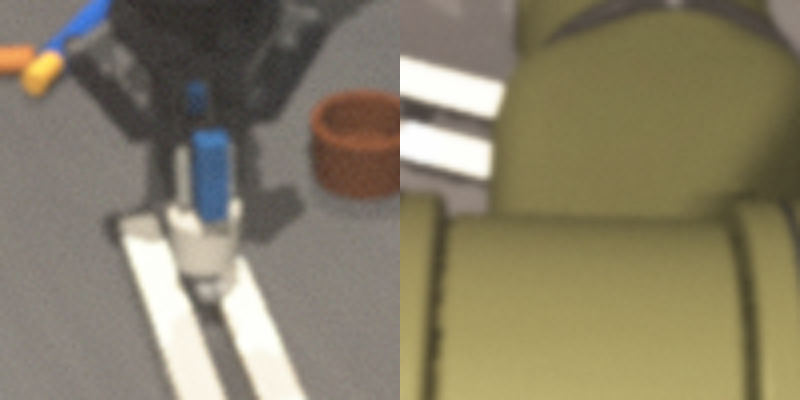

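The rest hangs upright over the slot. I'll check its lateral offset against predicted projections.

```bash
python3 - <<'E'
from h import *
s,R=st();S=manip.read_camera('scene');g=s['tool_pos'][2]-1.1
for d in(-3,0,3):
  for l in(-2,0,2):
    P=lambda ds,z:[*unrail(-58+d+ds,l+.6),z]
    q=(proj(S,[P(30,g+36),P(30,g-12),P(0,g-39)])-[235,146])*4
    if d==0 or l==0: print(d,l,np.round(q,0).tolist())
I=S['frame'].astype(int)[146:246,235:335];B,G,Rr=I[...,0],I[...,1],I[...,2]
k=(B-Rr>60)
for r in range(30,58,2):
    x=np.nonzero(k[r])[0]; x=x[x>40]
    if len(x): print(r*4,x.min()*4,x.max()*4+4,(x.min()+x.max()+1)*2)
m=(np.minimum(np.minimum(B,G),Rr))
for r in(58,60,62,64,66): print(r*4,m[r,36:66].tolist())
E
```

```text
t 7.55 tcp [604.6 -48.5 117.7] yaw -13.6 tilt [0.001 0.   ] F [ 1.  -0.9 -2.4] Frail [-0.6 -1.2] gap 0.176 rail [-58.8  -1.5] q7 -0.21
-3 0 [[211.0, 137.0], [213.0, 217.0], [201.0, 226.0]]
0 -2 [[208.0, 140.0], [211.0, 221.0], [199.0, 230.0]]
0 0 [[212.0, 140.0], [215.0, 220.0], [202.0, 229.0]]
0 2 [[216.0, 139.0], [219.0, 219.0], [206.0, 229.0]]
3 0 [[214.0, 143.0], [216.0, 223.0], [204.0, 233.0]]
128 208 220 214
136 192 224 208
144 196 220 208
152 200 220 210
160 200 220 210
168 200 220 210
176 200 216 208
184 200 220 210
192 200 220 210
200 200 220 210
208 204 220 212
232 [173, 171, 167, 158, 135, 121, 132, 150, 165, 172, 171, 175, 169, 156, 135, 124, 127, 137, 138, 130, 125, 126, 119, 99, 87, 80, 82, 81, 82, 81]
240 [211, 211, 226, 229, 216, 177, 150, 153, 161, 169, 171, 173, 175, 171, 171, 168, 168, 163, 165, 161, 153, 136, 123, 100, 94, 93, 98, 96, 96, 101]
248 [248, 248, 249, 249, 246, 226, 174, 154, 159, 167, 171, 174, 178, 175, 176, 173, 177, 169, 166, 162, 148, 142, 131, 124, 127, 128, 122, 115, 121, 124]
256 [249, 249, 250, 249, 246, 237, 202, 168, 159, 167, 173, 174, 175, 179, 179, 175, 173, 170, 166, 158, 151, 144, 169, 201, 195, 157, 130, 121, 123, 120]
264 [249, 249, 249, 249, 248, 246, 229, 190, 156, 160, 167, 175, 175, 177, 178, 176, 172, 169, 168, 159, 155, 159, 184, 228, 234, 206, 152, 125, 125, 128]
```

```bash
cat >> h.py <<'E'
def avg(n=8):
    P=[];F=[];Y=[]
    for _ in range(n):
        manip.read_camera('scene');s=manip.state();P.append(s['tool_pos']);F.append(s['contact_force']);X=Ro.from_rotvec(s['ee_rot']).as_matrix();Y.append(np.degrees(np.arctan2(X[1,0],X[0,0])))
    P=np.array(P);F=np.array(F);p=P.mean(0);f=F.mean(0)
    print('t',round(s['time_s'],2),'p',p.round(1),'sd',P.std(0).round(1),'yaw',round(np.mean(Y),1),'rail s,l',np.round(rail(p),2),'F rail,lat,z',np.round([f[:2]@U,f[:2]@V,f[2]],2),'sd',F.std(0).round(1),'gap',round(s['finger_gap'],3))
E
python3 -c "
from h import *
avg()"
```

```text
t 8.0 p [604.5 -48.7 117.2] sd [0.1 0.  0.2] yaw -13.6 rail s,l [-59.   -1.4] F rail,lat,z [ 0.11 -0.   -2.81] sd [0.3 0.3 0.5] gap 0.176
```

```bash
python3 -m handwheel '[[-1,[-0.009,0,0.05],[0,0,0]],[-1,[-0.009,0,0.09],[0,0,0]],[-1,[-0.009,0,0.12],[0,0,0]],[-1,[-0.009,0,0.14],[0,0,0]],[-1,[-0.009,0,0.16],[0,0,0]],[-1,[-0.009,0,0.16],[0,0,0]]]'
python3 -c "
from h import *
avg(4)"
```

```text
time_s: 8.6
tool_pos: [602.9, -48.3, 92.6]
ee_rot: [3.119, -0.372, -0.001]
contact_force: [-0.4, 0.3, -2.3]
finger_gap: 0.175
t 8.8 p [603.3 -48.3  93.1] sd [0.1 0.  0.2] yaw -13.6 rail s,l [-58.97  -0.12] F rail,lat,z [ 0.06  0.17 -2.85] sd [0.5 0.3 0.3] gap 0.175
```

```bash
python3 -m handwheel '[[-1,[0,0,0.03],[0,0,0]],[-1,[0,0,0.05],[0,0,0]],[-1,[0,0,0.065],[0,0,0]],[-1,[0,0,0.073],[0,0,0]],[-1,[0,0,0.08],[0,0,0]],[-1,[0,0,0.08],[0,0,0]],[-1,[0,0,0.08],[0,0,0]]]'
python3 -c "
from h import *
avg(5)"
```

```text
time_s: 9.5
tool_pos: [603.1, -48.3, 81.2]
ee_rot: [-3.119, 0.372, 0.0]
contact_force: [-1.0, 0.0, -0.4]
finger_gap: 0.172
t 9.75 p [603.1 -48.3  81.2] sd [0. 0. 0.] yaw -13.6 rail s,l [-59.01   0.06] F rail,lat,z [-0.43  1.11  1.4 ] sd [0.4 0.4 0.5] gap 0.179
```

Seated: z 81.2 mm, with light contact. Now sliding toward the pad.

```bash
python3 -m handwheel '[[-1,[0,-0.05,0],[0,0,0]],[-1,[0,-0.2,0],[0,0,0]],[-1,[0,-0.35,0],[0,0,0]],[-1,[0,-0.48,0],[0,0,0]],[-1,[0,-0.56,0],[0,0,0]],[-1,[0,-0.6,0],[0,0,0]],[-1,[0,-0.62,0],[0,0,0]],[-1,[0,-0.62,0],[0,0,0]]]'
python3 - <<'E'
from h import *
avg(4)
S=manip.read_camera('scene');x,y=proj(S,[[*unrail(70,0),40]])[0].astype(int)
cv2.imwrite('pics/c1.png',cv2.resize(S['frame'][y-60:y+40,x-50:x+50],(500,500),interpolation=2));print(x-50,y-60)
E
```

```text
time_s: 10.55
tool_pos: [625.2, 41.4, 81.2]
ee_rot: [3.119, -0.374, 0.001]
contact_force: [-0.6, 0.3, 2.2]
finger_gap: 0.176
t 10.75 p [625.2  41.4  81.2] sd [0. 0. 0.] yaw -13.7 rail s,l [33.45 -0.34] F rail,lat,z [-1.49  0.37  2.84] sd [0.2 0.5 0.3] gap 0.179
251 197
```

View pics/c1.png

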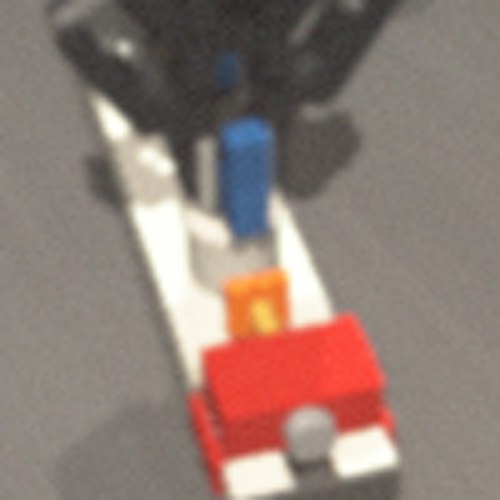

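The barrel is a few mm short of the orange pad and still upright. Stepping in by feel.

```bash
m(){ python3 -c "
from h import *
avg(3)"; }
python3 -m handwheel '[[-1,[0,-0.01,-0.003],[0,0,0]],[-1,[0,-0.02,-0.003],[0,0,0]],[-1,[0,-0.02,-0.003],[0,0,0]],[-1,[0,-0.02,-0.003],[0,0,0]]]' >/dev/null; m
python3 -m handwheel '[[-1,[0,-0.01,0],[0,0,0]],[-1,[0,-0.015,0],[0,0,0]],[-1,[0,-0.015,0],[0,0,0]],[-1,[0,-0.015,0],[0,0,0]]]'>/dev/null; m
python3 -m handwheel '[[-1,[0,-0.01,0],[0,0,0]],[-1,[0,-0.01,0],[0,0,0]],[-1,[0,-0.01,0],[0,0,0]]]'>/dev/null; m
```

```text
t 11.35 p [625.6  45.2  81.2] sd [0. 0. 0.] yaw -13.6 rail s,l [37.17  0.18] F rail,lat,z [-0.95 -0.18 -0.5 ] sd [0.3 0.3 0.5] gap 0.172
t 11.9 p [626.1  47.4  81.3] sd [0.  0.1 0. ] yaw -13.6 rail s,l [39.5  0.2] F rail,lat,z [ 0.13 -0.03 -2.69] sd [0.1 0.6 0.3] gap 0.172
t 12.35 p [626.6  48.6  81.5] sd [0. 0. 0.] yaw -13.6 rail s,l [ 4.077e+01 -2.000e-02] F rail,lat,z [ 0.04  0.09 -2.74] sd [0.2 0.2 0.1] gap 0.172
```

```bash
m(){ python3 -c "
from h import *
avg(2)"; }
for i in 1; do python3 -m handwheel '[[-1,[0,-0.01,0],[0,0,0]],[-1,[0,-0.01,0],[0,0,0]],[-1,[0,-0.01,0],[0,0,0]]]'>/dev/null; m; done
python3 -m handwheel '[[-1,[0,-0.01,0],[0,0,0]],[-1,[0,-0.01,0],[0,0,0]],[-1,[0,-0.01,0],[0,0,0]]]'>/dev/null; m
python3 -m handwheel '[[-1,[0,-0.01,0],[0,0,0]],[-1,[0,-0.01,0],[0,0,0]],[-1,[0,-0.01,0],[0,0,0]]]'>/dev/null; m
```

```text
t 12.75 p [627.   50.1  81.5] sd [0. 0. 0.] yaw -13.6 rail s,l [ 4.229e+01 -2.000e-02] F rail,lat,z [-0.28  0.11 -2.27] sd [0.1 0.5 0.3] gap 0.174
t 13.15 p [627.3  51.6  81.5] sd [0. 0. 0.] yaw -13.6 rail s,l [ 4.379e+01 -2.000e-02] F rail,lat,z [-0.53 -0.14 -3.15] sd [0.  0.4 0.1] gap 0.179
t 13.55 p [627.7  53.   81.5] sd [0. 0. 0.] yaw -13.6 rail s,l [ 4.529e+01 -1.000e-02] F rail,lat,z [ 0.44 -0.46 -2.43] sd [0.4 0.  0.2] gap 0.173
```

```bash
m(){ python3 -c "
from h import *
avg(2)"; }
python3 -m handwheel '[[-1,[0,-0.01,0],[0,0,0]],[-1,[0,-0.01,0],[0,0,0]],[-1,[0,-0.01,0],[0,0,0]]]'>/dev/null; m
python3 -m handwheel '[[-1,[0,-0.01,0],[0,0,0]],[-1,[0,-0.01,0],[0,0,0]],[-1,[0,-0.01,0],[0,0,0]]]'>/dev/null; m
```

```text
t 13.95 p [628.   54.5  81.5] sd [0. 0. 0.] yaw -13.6 rail s,l [ 4.679e+01 -2.000e-02] F rail,lat,z [-0.37  0.   -2.92] sd [0.  0.3 0.2] gap 0.178
t 14.35 p [628.4  55.9  81.5] sd [0. 0. 0.] yaw -13.6 rail s,l [48.3 -0. ] F rail,lat,z [ 0.52  0.26 -3.28] sd [0.1 0.6 0.2] gap 0.172
```

```bash
m(){ python3 -c "
from h import *
avg(3)"; }
python3 -m handwheel '[[-1,[0,-0.01,0],[0,0,0]],[-1,[0,-0.01,0],[0,0,0]],[-1,[0,-0.01,0],[0,0,0]]]'>/dev/null; m
python3 -m handwheel '[[-1,[0,-0.01,0],[0,0,0]],[-1,[0,-0.01,0],[0,0,0]],[-1,[0,-0.01,0],[0,0,0]]]'>/dev/null; m
```

```text
t 14.8 p [628.7  57.1  81.5] sd [0. 0. 0.] yaw -13.6 rail s,l [49.5  -0.05] F rail,lat,z [-1.22  0.31 -2.68] sd [0.5 0.6 0.1] gap 0.176
t 15.25 p [629.   58.2  81.5] sd [0.  0.1 0. ] yaw -13.6 rail s,l [ 5.067e+01 -5.000e-02] F rail,lat,z [-2.78  0.08 -2.08] sd [0.6 0.4 0.1] gap 0.176
```

Contact at s≈49. The force is building as the spring predicts.

```bash
m(){ python3 -c "
from h import *
avg(5)"; }
python3 -m handwheel '[[-1,[0,-0.01,0],[0,0,0]],[-1,[0,-0.01,0],[0,0,0]],[-1,[0,-0.01,0],[0,0,0]]]'>/dev/null; m
python3 -m handwheel '[[-1,[0,-0.007,0],[0,0,0]],[-1,[0,-0.007,0],[0,0,0]],[-1,[0,-0.007,0],[0,0,0]]]'>/dev/null; m
```

```text
t 15.8 p [629.2  59.3  81.5] sd [0. 0. 0.] yaw -13.6 rail s,l [ 5.172e+01 -5.000e-02] F rail,lat,z [-4.98  0.02 -0.32] sd [0.7 0.2 0.3] gap 0.173
t 16.35 p [629.3  59.7  81.5] sd [0. 0. 0.] yaw -13.7 rail s,l [52.19 -0.06] F rail,lat,z [-6.09  0.57 -0.02] sd [0.4 0.3 0.5] gap 0.177
```

```bash
python3 -m handwheel '[[-1,[0,0,0],[0,0,-0.1]],[-1,[0,0,0],[0,0,-0.2]],[-1,[0,0,0],[0,0,-0.3]],[-1,[0,0,0],[0,0,-0.4]],[-1,[0,0,0],[0,0,-0.5]],[-1,[0,0,0],[0,0,-0.6]],[-1,[0,0,0],[0,0,-0.7]],[-1,[0,0,0],[0,0,-0.7]]]'
python3 -c "
from h import *
avg(4);print(manip.state()['torque'])"
```

```text
time_s: 17.15
tool_pos: [630.4, 59.5, 81.5]
ee_rot: [3.044, 0.77, 0.001]
contact_force: [1.2, -4.9, -2.3]
finger_gap: 0.176
t 17.35 p [630.4  59.5  81.5] sd [0. 0. 0.] yaw 28.3 rail s,l [52.24 -1.13] F rail,lat,z [-4.73 -2.07 -2.89] sd [0.2 0.1 0.4] gap 0.173
[-1.39944312 -0.18331478  0.04103529]
```

```bash
python3 -m handwheel '[[-1,[0.002,0,0],[0,0,-0.12]],[-1,[0.004,0,0],[0,0,-0.24]],[-1,[0.006,0,0],[0,0,-0.36]],[-1,[0.008,0,0],[0,0,-0.48]],[-1,[0.010,0,0],[0,0,-0.6]],[-1,[0.012,0,0],[0,0,-0.72]],[-1,[0.014,0,0],[0,0,-0.82]],[-1,[0.014,0,0],[0,0,-0.82]]]'
python3 -c "
from h import *
avg(4);print(manip.state()['torque'])"
```

```text
time_s: 18.15
tool_pos: [631.7, 60.4, 81.4]
ee_rot: [2.449, 1.966, -0.003]
contact_force: [0.1, -5.9, -2.6]
finger_gap: 0.175
t 18.35 p [631.6  60.5  81.4] sd [0. 0. 0.] yaw 77.4 rail s,l [53.46 -2.12] F rail,lat,z [-5.57 -1.64 -2.2 ] sd [0.2 0.5 0.2] gap 0.174
[-1.44327302 -0.0280977   0.13420325]
```

```bash
python3 -m handwheel '[[-1,[0,0.003,0.003],[0,0,0]],[-1,[0,0.003,0.004],[0,0,0]],[-1,[0,0.003,0.004],[0,0,0]],[-1,[0,0.003,0.004],[0,0,0]]]'
python3 - <<'E'
from h import *
avg(4)
S=manip.read_camera('scene');cv2.imwrite('pics/pre.png',S['frame'][150:310,230:350])
E
python3 -m handwheel '[[0,[0,0,0],[0,0,0]],[0,[0,0,0],[0,0,0]],[0,[0,0,0],[0,0,0]],[0,[0,0,0],[0,0,0]],[0,[0,0,0],[0,0,0]]]'
python3 - <<'E'
from h import *
avg(4)
S=manip.read_camera('scene');cv2.imwrite('pics/post.png',S['frame'][150:310,230:350])
a=cv2.imread('pics/pre.png');b=cv2.imread('pics/post.png')
def f(I):
    I=I.astype(int);k=(I[...,0]-I[...,2]>60);y,x=np.nonzero(k);o=(I[...,2]>180)&(I[...,1]>90)&(I[...,0]<80)&(I[...,2]-I[...,1]>40);Y,X=np.nonzero(o);return k.sum(),x.mean(),y.mean(),o.sum(),X.mean(),Y.mean()
print(np.round(f(a),2),np.round(f(b),2))
cv2.imwrite('pics/pp.png',np.hstack([cv2.resize(i,(390,520),interpolation=2) for i in(a,b)]))
E
```

```text
time_s: 18.75
tool_pos: [631.8, 60.4, 81.4]
ee_rot: [2.451, 1.963, -0.004]
contact_force: [-1.9, -5.6, 1.5]
finger_gap: 0.175
t 18.95 p [631.8  60.4  81.3] sd [0. 0. 0.] yaw 77.4 rail s,l [53.48 -2.24] F rail,lat,z [-5.95  0.38  2.18] sd [0.5 0.3 0.3] gap 0.174
time_s: 19.5
tool_pos: [632.1, 62.8, 81.0]
ee_rot: [-2.448, -1.968, -0.001]
contact_force: [-0.1, -1.0, 0.5]
finger_gap: 0.499
t 19.7 p [632.   62.4  80.9] sd [0.  0.1 0. ] yaw 77.6 rail s,l [55.46 -2.04] F rail,lat,z [-0.3  -0.23 -0.09] sd [0.4 0.4 0.4] gap 0.501
[179.    42.49  43.94 131.    60.62  91.22] [214.    44.59  50.87 136.    61.    91.  ]
```

View pics/pp.png

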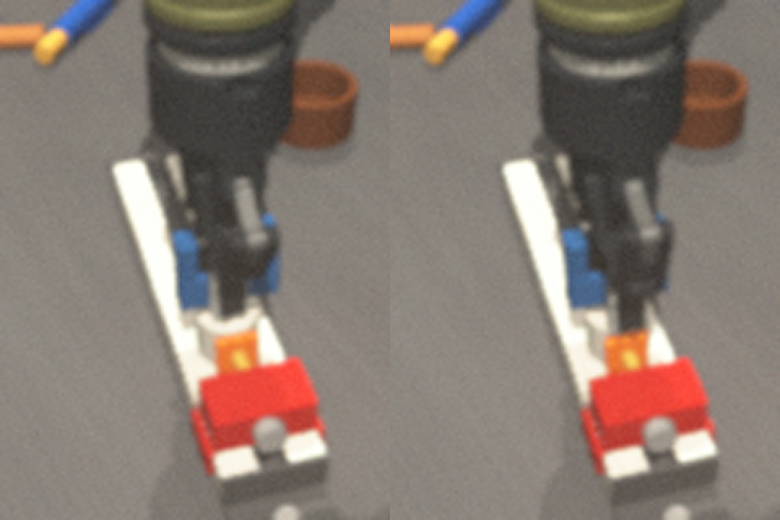

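Released; the pad and rest have not visibly shifted. Retreating straight up.

```bash
python3 -m handwheel '[[0,[0,0,-0.05],[0,0,0]],[0,[0,0,-0.2],[0,0,0]],[0,[0,0,-0.4],[0,0,0]],[0,[0,0,-0.7],[0,0,0]],[0,[0,0,-1],[0,0,0]],[0,[0,0,-1],[0,0,0]],[0,[0,0,-1],[0,0,0]]]'
python3 -m handwheel '[[0,[-0.7,-0.7,0],[0,0,0]],[0,[-0.7,-0.7,0],[0,0,0]],[0,[-0.7,-0.7,0],[0,0,0]],[0,[-0.7,-0.7,0],[0,0,0]],[0,[-0.7,-0.7,0],[0,0,0]],[0,[-0.7,-0.7,0],[0,0,0]]]'
python3 - <<'E'
from h import *
avg(2)
S=manip.read_camera('scene');T=manip.read_camera('top')
for q in('rest_grip','tumbler','bowl'):
  for n in('top','scene'): print(q,n,[(np.round(d['location'],1),round(d['confidence'],2)) for d in manip.spot_point(n,q)])
I=S['frame'][150:310,230:350].astype(int);o=(I[...,2]>180)&(I[...,1]>90)&(I[...,0]<80)&(I[...,2]-I[...,1]>40);Y,X=np.nonzero(o);print(o.sum(),X.mean(),Y.mean())
for nm,f in(('S',S),('T',T)):
  for s in(50,53): print(nm,s,proj(f,[[*unrail(s,30),116],[*unrail(s,-30),116],[*unrail(s,0),56]]).round(1).tolist())
cv2.imwrite('pics/fin.png',np.hstack([cv2.resize(S['frame'][200:300,250:350],(400,400),interpolation=2),cv2.resize(T['frame'][120:200,255:335],(400,400),interpolation=2)]))
E
```

```text
time_s: 20.45
tool_pos: [632.6, 62.3, 232.7]
ee_rot: [2.447, 1.967, 0.004]
contact_force: [-0.4, 0.5, -0.4]
finger_gap: 0.5
time_s: 21.05
tool_pos: [507.7, -17.1, 230.6]
ee_rot: [-2.448, -1.969, -0.002]
contact_force: [0.8, 0.0, 0.5]
finger_gap: 0.503
t 21.15 p [508.  -16.7 230.6] sd [0. 0. 0.] yaw 77.6 rail s,l [-50.66  99.88] F rail,lat,z [-0.19 -0.78 -0.05] sd [0.2 0.7 0.1] gap 0.499
rest_grip top [(array([263.3, 284.5]), 0.83), (array([300.2, 162.5]), 0.47)]
rest_grip scene [(array([436. , 216.2]), 0.78), (array([298.9, 237. ]), 0.55)]
tumbler top [(array([426.7, 138.7]), 0.86)]
tumbler scene [(array([203.2, 195.6]), 0.92), (array([301.7, 263. ]), 0.4)]
bowl top [(array([218.1, 149.8]), 0.79)]
bowl scene [(array([347.9, 370.7]), 0.64), (array([308.7, 275.9]), 0.55)]
126 58.666666666666664 88.57936507936508
S 50 [[314.1, 217.1], [282.6, 222.8], [298.9, 244.1]]
S 53 [[314.6, 218.0], [283.0, 223.8], [299.3, 245.1]]
T 50 [[298.4, 171.2], [305.3, 147.0], [303.1, 164.5]]
T 53 [[297.1, 170.9], [304.0, 146.7], [301.9, 164.2]]
```

View pics/fin.png

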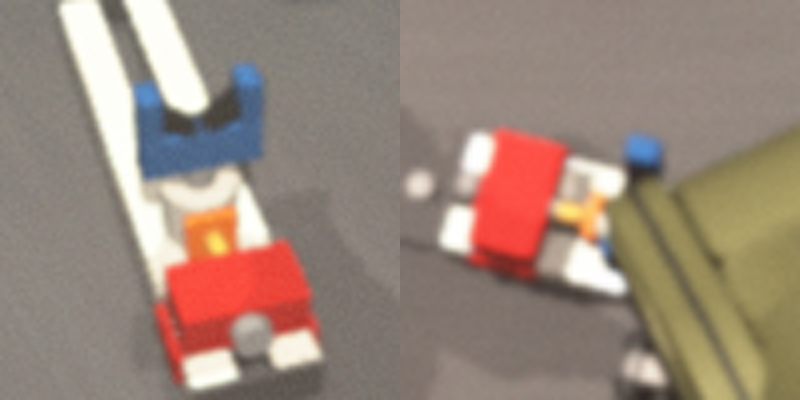

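The rest stands upright and square across the rail against the pad, and the glassware is undisturbed. As a last check I'll compare pad-edge and fork positions across the pictures to confirm the pad is still compressed.

```bash
python3 - <<'E'
from h import *
T=manip.read_camera('top');F=manip.read_camera('scene');I0=cv2.imread('pics/scene0.png')
pre=np.zeros_like(I0);pre[150:310,230:350]=cv2.imread('pics/pre.png');post=pre.copy();post[150:310,230:350]=cv2.imread('pics/post.png')
def prof(I,f,ls=np.arange(-9,10,1.)):
    ss=np.arange(54,86,.5);P=np.array([[*unrail(s,l),54] for s in ss for l in ls]);p=proj(f,P).astype(np.float32)
    v=cv2.remap(I,p[:,:1].copy(),p[:,1:].copy(),1).astype(float)[:,0];return ss,(v[:,2]-v[:,0]).reshape(len(ss),-1).mean(1)
for n,I,f in(('init',I0,F),('pre',pre,F),('post',post,F),('fin',F['frame'],F),('Tinit',cv2.imread('pics/top0.png'),T),('Tfin',T['frame'],T)):
    ss,v=prof(I,f);h=v.max()/2;i=np.argmax(v>h);print(n,'front edge s',round(ss[i-1]+.5*(h-v[i-1])/(v[i]-v[i-1]),2),v[::6].round(0))
E
```

```text
init front edge s 68.58 [ 15.  14.  13.  15.  36.  99. 156. 177. 173. 166. 156.]
pre front edge s 71.13 [ 17.  25.  30.  23.  21.  48. 115. 171. 187. 181. 173.]
post front edge s 71.32 [ 18.  17.  16.  15.  18.  43. 107. 164. 181. 180. 173.]
fin front edge s 70.59 [ 27.  27.  22.  21.  25.  58. 125. 177. 183. 176. 168.]
Tinit front edge s 68.05 [  8.   9.  10.  12.  32.  93. 139. 130. 106.  92.  89.]
Tfin front edge s 71.03 [ 56.  57.  55.  45.  37.  44.  86. 131. 137. 114.  96.]
```

```bash
python3 -c "
from workcell import manip
print(manip.sign_off())"
```

```text
the job is handed in; nothing more can be done
None
```

I moved the blue rest from its stand to the rail, pressed it onto the stop's pad, turned it a quarter turn and let go. The job is handed in; sign-off gives no verdict, so these are my own checks.

- **Lowering:** the T-head went into the clear half of the rail, about 59 mm from its middle, with no side contact. The barrel sat down with the tool at 81 mm, so the grip point was about 80 mm above the bench.
- **Pressing:** I felt first contact with the pad in small steps and stopped at about 6 N. The turn was made in two stages with a small correction for where the rest sat in the grip. The gripper finished within about 1° of square and read about 5.9 N along the rail just before release.
- **Final state:** after the gripper backed away, the pictures show the rest upright and square across the rail, against the pad. The tumbler and bowl are at their starting places to within a few pixels. The job took about 21 s of the 67 s.
- **Disagreement:** how far the pad is pressed in differs by camera, 2.0 mm (scene) against 3.0 mm (top), or about 4 to 6 N. Both are inside the 2 to 10.5 N limits. The force after release was not measured directly.

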